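# Reload the analyser rack in reverse order

## Task

Move the four reagent bottles from the white tray into the grey analyser rack in reverse order: the bottle nearest the tray's red end goes into the rack pocket farthest from the rack's red end, the next one into the next pocket, and so on, so that the bottle farthest from the tray's red end ends up beside the rack's red end. Stand one bottle upright on the floor of each pocket, never tip one over on the way, and let go of them all.

Things in the scene. Friction and masses are not known exactly. Their poses are not given: they have to be found in the camera images.
- bottle_purple: purple-capped reagent bottle, sealed, about 60 g: an upright round cylinder 30 mm in diameter and 70 mm high, amber with a paper label below (0 to 46 mm) and a purple cap on top (50 to 70 mm, also 30 mm in diameter; between them a slightly thinner white neck). Origin at the centre of its underside, z up its axis. Starts standing in the carrier of its cap's colour.
- bottle_blue: blue-capped reagent bottle, sealed, about 60 g: an upright round cylinder 30 mm in diameter and 70 mm high, amber with a paper label below (0 to 46 mm) and a blue cap on top (50 to 70 mm, also 30 mm in diameter; between them a slightly thinner white neck). Origin at the centre of its underside, z up its axis. Starts standing in the carrier of its cap's colour.
- bottle_green: green-capped reagent bottle, sealed, about 60 g: an upright round cylinder 30 mm in diameter and 70 mm high, amber with a paper label below (0 to 46 mm) and a green cap on top (50 to 70 mm, also 30 mm in diameter; between them a slightly thinner white neck). Origin at the centre of its underside, z up its axis. Starts standing in the carrier of its cap's colour.
- bottle_yellow: yellow-capped reagent bottle, sealed, about 60 g: an upright round cylinder 30 mm in diameter and 70 mm high, amber with a paper label below (0 to 46 mm) and a yellow cap on top (50 to 70 mm, also 30 mm in diameter; between them a slightly thinner white neck). Origin at the centre of its underside, z up its axis. Starts standing in the carrier of its cap's colour.
- carrier_purple: purple square carrier, fixed on the white tray: an open-topped pocket 44 x 44 mm outside, 38 x 38 mm inside, 12 mm high in all, floor 4 mm thick; it marks where the purple-capped bottle started. Origin at the centre of its underside, z up, its x and y along those of the tray.
- carrier_blue: blue square carrier, fixed on the white tray: an open-topped pocket 44 x 44 mm outside, 38 x 38 mm inside, 12 mm high in all, floor 4 mm thick; it marks where the blue-capped bottle started. Origin at the centre of its underside, z up, its x and y along those of the tray.
- carrier_green: green square carrier, fixed on the white tray: an open-topped pocket 44 x 44 mm outside, 38 x 38 mm inside, 12 mm high in all, floor 4 mm thick; it marks where the green-capped bottle started. Origin at the centre of its underside, z up, its x and y along those of the tray.
- carrier_yellow: yellow square carrier, fixed on the white tray: an open-topped pocket 44 x 44 mm outside, 38 x 38 mm inside, 12 mm high in all, floor 4 mm thick; it marks where the yellow-capped bottle started. Origin at the centre of its underside, z up, its x and y along those of the tray.
- tray: white tray to be emptied: a fixed flat slab 58 mm (x) by 199 mm (y), 6 mm thick, with the four carriers in a row along y at y = +73.5, +24.5, -24.5 and -73.5 mm; which colour is where varies. A red block, 12 mm thick and 20 mm high, marks its +y end. Origin at the centre of its underside, z up. Clutter between it and the rack is under 65 mm high.
- rack: light grey analyser rack with dark pocket floors, to be filled, fixed, 52 mm (x) by 199 mm (y), turned any way: four open pockets at y = +73.5, +24.5, -24.5, -73.5 mm (x = 0), 46 x 46 mm inside, floor 5 mm and top of the 3 mm walls 14 mm above its underside. A red block 12 mm thick, 20 mm high marks its +y end. Origin at the centre of its underside, z up.

How it is judged:
At the end, for the whole second after the job is handed in: Each bottle stands released, at rest (under 20 mm/s) and upright (within 0.1 rad) on the floor of the rack pocket that mirrors its starting place: start at tray y gives rack pocket at -y; its origin within 10.5 mm of the pocket centre along x and along y, and 2 to 9 mm above the rack's underside (((y of carrier_purple in the frame of tray between 0.0585 and 0.0885 m and y of bottle_purple in the frame of rack between -0.084 and -0.063 m) or (y of carrier_purple in the frame of tray between 0.0095 and 0.0395 m and y of bottle_purple in the frame of rack between -0.035 and -0.014 m) or (y of carrier_purple in the frame of tray between -0.0395 and -0.0095 m and y of bottle_purple in the frame of rack between 0.014 and 0.035 m) or (y of carrier_purple in the frame of tray between -0.0885 and -0.0585 m and y of bottle_purple in the frame of rack between 0.063 and 0.084 m)) and x of bottle_purple in the frame of rack between -0.0105 and 0.0105 m and z of bottle_purple in the frame of rack between 0.002 and 0.009 m and angle between each of bottle_purple, bottle_blue, bottle_green, bottle_yellow's own z axis and vertical below 0.1 rad and linear speed of each of bottle_purple, bottle_blue, bottle_green, bottle_yellow below 0.02 m/s and ((y of carrier_blue in the frame of tray between 0.0585 and 0.0885 m and y of bottle_blue in the frame of rack between -0.084 and -0.063 m) or (y of carrier_blue in the frame of tray between 0.0095 and 0.0395 m and y of bottle_blue in the frame of rack between -0.035 and -0.014 m) or (y of carrier_blue in the frame of tray between -0.0395 and -0.0095 m and y of bottle_blue in the frame of rack between 0.014 and 0.035 m) or (y of carrier_blue in the frame of tray between -0.0885 and -0.0585 m and y of bottle_blue in the frame of rack between 0.063 and 0.084 m)) and x of bottle_blue in the frame of rack between -0.0105 and 0.0105 m and z of bottle_blue in the frame of rack between 0.002 and 0.009 m and ((y of carrier_green in the frame of tray between 0.0585 and 0.0885 m and y of bottle_green in the frame of rack between -0.084 and -0.063 m) or (y of carrier_green in the frame of tray between 0.0095 and 0.0395 m and y of bottle_green in the frame of rack between -0.035 and -0.014 m) or (y of carrier_green in the frame of tray between -0.0395 and -0.0095 m and y of bottle_green in the frame of rack between 0.014 and 0.035 m) or (y of carrier_green in the frame of tray between -0.0885 and -0.0585 m and y of bottle_green in the frame of rack between 0.063 and 0.084 m)) and x of bottle_green in the frame of rack between -0.0105 and 0.0105 m and z of bottle_green in the frame of rack between 0.002 and 0.009 m and ((y of carrier_yellow in the frame of tray between 0.0585 and 0.0885 m and y of bottle_yellow in the frame of rack between -0.084 and -0.063 m) or (y of carrier_yellow in the frame of tray between 0.0095 and 0.0395 m and y of bottle_yellow in the frame of rack between -0.035 and -0.014 m) or (y of carrier_yellow in the frame of tray between -0.0395 and -0.0095 m and y of bottle_yellow in the frame of rack between 0.014 and 0.035 m) or (y of carrier_yellow in the frame of tray between -0.0885 and -0.0585 m and y of bottle_yellow in the frame of rack between 0.063 and 0.084 m)) and x of bottle_yellow in the frame of rack between -0.0105 and 0.0105 m and z of bottle_yellow in the frame of rack between 0.002 and 0.009 m); the robot touches nothing.
It fails at once if a bottle is tipped over (leans more than 0.8 rad) (angle between any of bottle_purple, bottle_blue, bottle_green, bottle_yellow's own z axis and vertical above 0.8 rad).
It also fails if it takes over 120 s, if anything falls off the work surface, if the arm or the gripper's body presses on something with over 40 N, if the wrist force passes 120 N, or if a joint passes its speed limit or range.

## Robot

A 6-joint arm with a two-finger parallel gripper is mounted at the origin on the work surface. World frame = base frame: x ahead of the robot, y to its left, z up, the work surface at z = 0. Lengths are in m, angles in rad, forces in N, time in s.
With the tool pointing down it reaches from about 0.3 to 0.775 m from the base axis. Payload 14.6 kg.
Tool frame: the origin (TCP) lies at the very end of the fingers, on their centre line; the grasp point (between the pads) lies 19 mm behind it; z points along the fingers, y is the line along which they close (so a half turn about z gives the same grasp; the last joint's range is limited). The gripper opens to 94 mm and grips with 3 to 60 N. Pads are 16 mm wide; open, the fingers measure 119 mm over their backs; the gripper's body (75 mm by 177 mm) begins 78 mm behind the grasp point.
Start: joints at [-1.199, 0.3, 1.521, -0, 1.321, -0.067], TCP at [0.234, -0.498, 0.205] pointing down, gripper open.
Joint ranges: [-3.03, 3.03], [-0.79, 2.21], [0.23, 2.52], [-1.04, 4.18], [0, 3.07], [-2.55, 2.55]. Speed limits (rad/s): [2.22, 2.22, 2.57, 3.14, 3.14, 3.14].

## Interface

Orientations are given as a rotation vector (axis times angle).
In Python, from station import telemetry, viewer, arm, spotter gives the robot as it stands. The module is installed in compiled form; this text tells all that it offers.
- The arm moves only by the tool servo_tool, never from a script. Its argument "increments" is a list of rows, each a list of 3 entries, a list of its own where there are three numbers: the finger opening in m, from 0 to 0.094, then the shift along the world's x, y, z in shares of 0.75 m (1.0 is 0.75 m), then the turn, a rotation vector about the world's x, y, z in a scale on which 1.0 is pi rad. A call has 1 to 20 rows; each row is the pose to reach, as a shift and turn from the pose commanded when the call began; what a row does not reach only later rows make up. A row lasts 1/12 s, in which the tool goes at most 41.7 mm and 7.16 degrees, less where a joint would pass 70% of its speed; a pose out of reach is approached as far as the arm can. A shift or turn number past 1, either way, is cut back to 1. A call with a gripper value outside its range is refused whole. The fingers move at their own pace and stop on an object; "grip_force" is the grip in N (left out, the last holds). Time passes only in rows, so rows that repeat a pose let the fingers close. It gives the time, the measured TCP pose, the force, the opening and the grip force at its end, in the units of the state.
- telemetry.get_state(): the state, without advancing time (a new reading comes with each control period).
- viewer.read_camera(name): name is "side" or "top"; returns a dict with "frame" (384x512x3 uint8, red, green, blue), "range_z" (384x512 float32, m along the optical axis (not along the pixel's ray), 0 where there is no reading), "vertical_fov" (degrees; the focal length in pixels is half the picture's height over the tangent of half this angle, whatever the lens; pixels are square), "cx", "cy" (the principal point, pixels), "R" (3x3) and "t" (3): a world point X has camera coordinates R X + t. Camera axes: x right, y down, z forward; pixel columns grow to the right and rows downward; lengths in m; the calibration is good to about 2 mm. A picture is of the moment at which its call begins.
- arm.close_job(): hands the job in; it is judged then, once.
Trained networks look in a picture, given as the dict that the camera call returned (one of the last four; its "shot" number tells which), for a name from the list of things; names that differ only in an ending like _2 or _b are one class to them, and where a whole thing is asked for, a point or a joint stands for the part that bears it (a point fixed in the world has none). Each returns a list of dicts, best first, with "conf" (0 to 1); they miss things now and then, are a little off and sometimes report something else, mostly with a low value. They report only what shows in the picture. A call takes as long as a camera call.
- spotter.find_in(picture, label): "box" ([left, top, right, bottom] in pixels, round what is visible of it).
- spotter.spot_point(picture, label): "location" ([column, row] in pixels: a listed point, or the origin of a listed thing).
The state is a dict: "time": time; "q": joint angles; "dq": joint speeds; "effort": joint torques, N m; "ee_pos": TCP position; "tcp_rot": TCP orientation; "force": force on the tool from outside, world axes, zero at the start; "ft_torque": the same for the moment, N m; "gripper_width": finger opening in m; "gripper_force": force on a finger pad.
Only numpy, scipy, OpenCV 4.12 (cv2) and the standard library are available. Lean on these libraries where they do the work, as an engineer would, in place of code of your own. Each camera call takes 0.05 s, during which the arm holds its last target. There are 200 camera calls.

## Working session

There is one attempt and no reset: what is moved stays moved. The work goes in short steps, Python scripts to look and compute and a tool call to move; the robot and the scene stay as the last step left them, time stands still between calls to the robot, and variables do not carry over. Pictures are saved under pics/ and viewed, at most 14 in all, crops included, and the job is handed in when it is done.

Besides the shell and the picture viewer there is one more tool, called after "Request:" as name(argument=value, ...), one argument or row to a line, values as JSON. servo_tool: Moves the arm, as the interface text tells. Its arguments: {"type":"object","properties":{"increments":{"type":"array"},"grip_force":{"type":"number"}},"required":["increments"]}

```bash
mkdir -p pics; cat > h.py <<'E'
import numpy as np, cv2
from station import telemetry, viewer, arm, spotter
def cloud(p):
    h,w=p["range_z"].shape; f=h/2/np.tan(np.radians(p["vertical_fov"])/2)
    v,u=np.mgrid[:h,:w]; z=p["range_z"]
    c=np.stack([(u-p["cx"])/f*z,(v-p["cy"])/f*z,z],-1)
    X=(c-np.array(p["t"]))@np.array(p["R"]); X[z==0]=np.nan
    return X
def save(p,n): cv2.imwrite("pics/"+n,p["frame"][:,:,::-1])
E
python3 - <<'E'
from h import *
for n in("top","side"):
    p=viewer.read_camera(n); save(p,n+"0.png"); np.save(n+".npy",cloud(p)); np.save(n+"_rgb.npy",p["frame"])
    X=cloud(p); print(n,"cam at",-np.array(p["R"]).T@p["t"])
    for l in["bottle_purple","bottle_blue","bottle_green","bottle_yellow","tray","rack"]:
        for d in spotter.find_in(p,l)[:2]:
            b=[int(i) for i in d["box"]]; c=((b[0]+b[2])//2,(b[1]+b[3])//2); print(l,round(d["conf"],2),b,X[c[1],c[0]].round(3))
print(telemetry.get_state())
E
```

```text
top cam at [0.42165261 0.01428878 0.86040987]
bottle_purple 0.61 [68, 170, 96, 195] [0.512 0.313 0.081]
bottle_blue 0.62 [153, 163, 171, 176] [0.54  0.167 0.081]
bottle_green 0.94 [99, 174, 128, 190] [0.514 0.258 0.076]
bottle_yellow 0.56 [127, 162, 149, 185] [0.531 0.211 0.081]
tray 0.83 [73, 158, 179, 200] [0.528 0.252 0.011]
tray 0.28 [132, 165, 155, 189] [0.527 0.208 0.055]
rack 0.97 [298, 171, 404, 204] [ 0.523 -0.211  0.006]
side cam at [0.42820553 0.82811322 1.00537059]
bottle_purple 0.53 [235, 236, 244, 257] [0.536 0.18  0.079]
bottle_blue 0.64 [233, 236, 243, 258] [0.538 0.182 0.078]
bottle_blue 0.61 [236, 293, 251, 321] [0.508 0.334 0.079]
bottle_green 0.71 [234, 271, 246, 295] [0.521 0.279 0.083]
bottle_yellow 0.8 [231, 257, 247, 279] [0.529 0.236 0.075]
tray 0.8 [226, 256, 256, 335] [0.515 0.308 0.083]
rack 0.93 [248, 126, 277, 185] [ 0.519 -0.197  0.011]
{'time': 0.7, 'q': array([-1.19860049e+00,  2.99907865e-01,  1.52098437e+00,  3.51052648e-05,
        1.32071572e+00, -6.66252291e-02]), 'dq': array([-0.00119321, -0.00073724, -0.00090259,  0.00030819, -0.000144  ,
       -0.00056726]), 'effort': array([-2.00448821e-04, -5.31574488e+01, -3.52873993e+01,  7.08564464e-02,
        2.13244680e-02, -3.17498041e-05]), 'ee_pos': array([ 0.23367048, -0.49788596,  0.20544788]), 'tcp_rot': array([-3.06625902e+00, -6.83763485e-01, -4.91471939e-05]), 'force': array([0.49185465, 0.97530763, 0.0037197 ]), 'ft_torque': array([-2.81007793e-05, -3.39321895e-02,  1.61426737e-02]), 'gripper_force': 0.0, 'gripper_width': 0.0941002523483235}
```

View pics/top0.png

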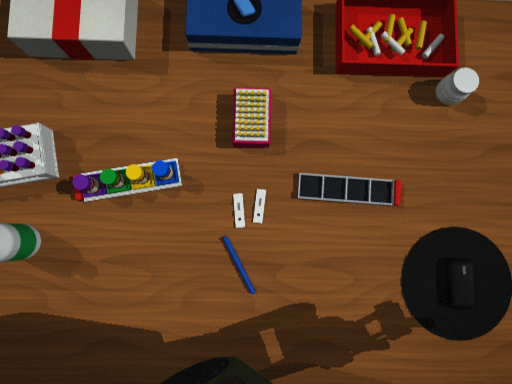

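View pics/side0.png

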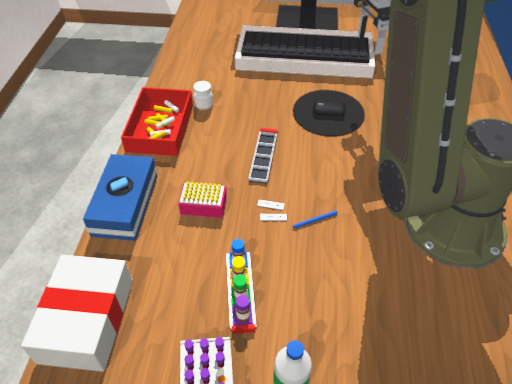

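```bash
python3 - <<'E'
from h import *
def circ(P):
    (c,r)=cv2.minEnclosingCircle(P[:,:2].astype(np.float32)); return np.round(c,4),round(r,4)
X0=np.load("top.npy")
for n in("top","side"):
    X=np.load(n+".npy"); rgb=np.load(n+"_rgb.npy"); hsv=cv2.cvtColor(rgb,cv2.COLOR_RGB2HSV); H,S,V=hsv[...,0],hsv[...,1],hsv[...,2]
    z=X[...,2]
    A=(X[...,0]>.46)&(X[...,0]<.58)&(X[...,1]>.14)&(X[...,1]<.36)
    print(n)
    for c,(a,b) in dict(purple=(125,155),green=(50,85),yellow=(20,35),blue=(100,120)).items():
        m=A&(H>=a)&(H<=b)&(S>90)&(z>.073)&(z<.09); P=X[m]
        print(c,len(P),circ(P),((P.min(0)+P.max(0))/2).round(4),np.median(P[:,2]).round(4))
    B=(X[...,0]>.46)&(X[...,0]<.58)&(X[...,1]<-.08)&(X[...,1]>-.36)
    red=((H<8)|(H>172))&(S>140)&(V>60)
    for l,m in dict(racktop=B&(S<70)&(z>.003)&(z<.03),rackred=B&red&(z>.005),trayred=A&red&(z>.005),tray=A&(S<50)&(V>110)&(z<.02)).items():
        P=X[m][:,:2].astype(np.float32)
        print(l,len(P),np.round(np.median(X[m],0),4),[np.round(i,4) for i in cv2.minAreaRect(P)])
    p=rgb
    if n=="top": cv2.imwrite("pics/crop.png",cv2.resize(np.vstack([rgb[145:215,40:200],rgb[145:215,270:430]])[:,:,::-1],None,fx=4,fy=4,interpolation=cv2.INTER_NEAREST))
    for nm,(xa,xb,ya,yb) in dict(leftclutter=(.47,.65,.345,.5),between=(.42,.72,-.1,.14),rackaround=(.4,.65,-.4,-.08)).items():
        m=(X[...,0]>xa)&(X[...,0]<xb)&(X[...,1]>ya)&(X[...,1]<yb); print(nm,np.nanpercentile(z[m],[50,99,100]).round(3))
E
```

```text
top
purple 217 (array([0.5344, 0.2507]), 0.0845) [0.5279 0.2507 0.0787] 0.0807
green 203 (array([0.524 , 0.2668]), 0.0149) [0.5241 0.2668 0.0786] 0.0807
yellow 209 (array([0.5382, 0.2381]), 0.0327) [0.5345 0.2381 0.0788] 0.0808
blue 198 (array([0.5431, 0.1717]), 0.0149) [0.542  0.1717 0.0793] 0.081
racktop 2286 [ 0.52   -0.1977  0.0068] [array([ 0.5194, -0.1984]), array([0.1992, 0.0527]), np.float64(86.8953)]
rackred 156 [ 0.5132 -0.3026  0.0207] [array([ 0.5133, -0.304 ]), array([0.013 , 0.0504]), np.float64(86.5923)]
trayred 92 [0.4952 0.3435 0.0208] [array([0.5112, 0.2572]), array([0.0508, 0.1997]), np.float64(0.8647)]
tray 562 [0.5117 0.232  0.0067] [array([0.529 , 0.2446]), array([0.0586, 0.2001]), np.float64(10.846)]
leftclutter [0.003 0.1   0.103]
between [0.002 0.062 0.065]
rackaround [0.001 0.017 0.024]
side
purple 143 (array([0.5105, 0.3191]), 0.0149) [0.511  0.3192 0.0789] 0.0802
green 137 (array([0.5123, 0.2835]), 0.0321) [0.5164 0.2824 0.079 ] 0.0798
yellow 128 (array([0.5223, 0.2341]), 0.0304) [0.5272 0.2341 0.0787] 0.0798
blue 118 (array([0.531 , 0.1925]), 0.0343) [0.5349 0.1915 0.0784] 0.0796
racktop 819 [ 0.5162 -0.1911  0.0068] [array([ 0.5167, -0.1984]), array([0.205 , 0.0564]), np.float64(87.139)]
rackred 59 [ 0.5107 -0.3004  0.0189] [array([ 0.5105, -0.3015]), array([0.0161, 0.0497]), np.float64(89.0422)]
trayred 174 [0.5063 0.3514 0.0184] [array([0.5074, 0.3435]), array([0.0506, 0.0248]), np.float64(12.5909)]
tray 486 [0.5347 0.2522 0.0059] [array([0.5278, 0.2422]), array([0.0595, 0.2127]), np.float64(10.8128)]
leftclutter [0.006 0.1   0.103]
between [0.001 0.061 0.065]
rackaround [0.    0.017 0.023]
```

View pics/crop.png

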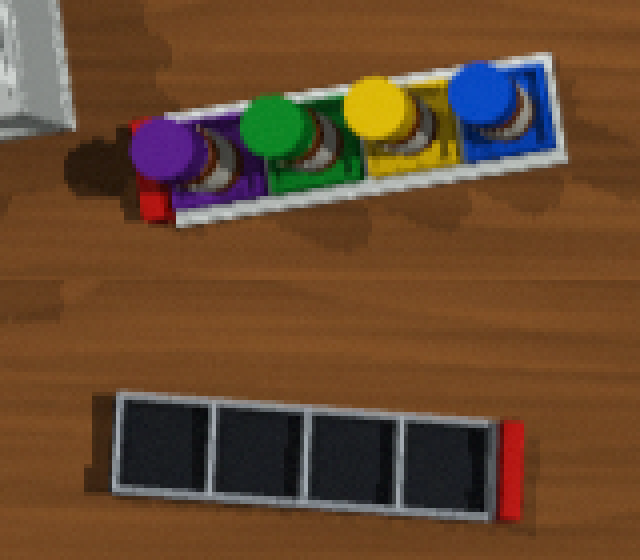

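The manual's scale: shifts go in shares of 0.75 m and turns go in shares of pi rad. Converting my numbers, 0.67 m / 0.75 = 0.8933, 0.308 m / 0.75 = 0.4107, 75.8 degrees / 180 = 0.4211.

Request:
servo_tool(
  increments=[
    [0.07,[0.4107,0.8933,-0.04],[0,0,0.4211]],
    [0.07,[0.4107,0.8933,-0.04],[0,0,0.4211]],
    [0.07,[0.4107,0.8933,-0.04],[0,0,0.4211]],
    [0.07,[0.4107,0.8933,-0.04],[0,0,0.4211]],
    [0.07,[0.4107,0.8933,-0.04],[0,0,0.4211]],
    [0.07,[0.4107,0.8933,-0.04],[0,0,0.4211]],
    [0.07,[0.4107,0.8933,-0.04],[0,0,0.4211]],
    [0.07,[0.4107,0.8933,-0.04],[0,0,0.4211]],
    [0.07,[0.4107,0.8933,-0.04],[0,0,0.4211]],
    [0.07,[0.4107,0.8933,-0.04],[0,0,0.4211]],
    [0.07,[0.4107,0.8933,-0.04],[0,0,0.4211]],
    [0.07,[0.4107,0.8933,-0.04],[0,0,0.4211]],
    [0.07,[0.4107,0.8933,-0.04],[0,0,0.4211]],
    [0.07,[0.4107,0.8933,-0.04],[0,0,0.4211]],
    [0.07,[0.4107,0.8933,-0.04],[0,0,0.4211]],
    [0.07,[0.4107,0.8933,-0.04],[0,0,0.4211]],
    [0.07,[0.4107,0.8933,-0.04],[0,0,0.4211]],
    [0.07,[0.4107,0.8933,-0.04],[0,0,0.4211]],
    [0.07,[0.4107,0.8933,-0.04],[0,0,0.4211]],
    [0.07,[0.4107,0.8933,-0.04],[0,0,0.4211]],
  ],
  grip_force=20,
)

```text
time: 2.37
ee_pos: [0.5416, 0.1732, 0.1748]
tcp_rot: [-1.997, -2.425, 0.001]
force: [-0.5, -0.0, -0.4]
gripper_width: 0.0701
gripper_force: 0.0
```

In the tool's units: -0.13 m / 0.75 = -0.1733, -0.09 m / 0.75 = -0.12.

Request:
servo_tool(
  increments=[
    [0.07,[0,0,-0.04],[0,0,0]],
    [0.07,[0,0,-0.08],[0,0,0]],
    [0.07,[0,0,-0.12],[0,0,0]],
    [0.07,[0,0,-0.1533],[0,0,0]],
    [0.07,[0,0,-0.1733],[0,0,0]],
    [0.07,[0,0,-0.1733],[0,0,0]],
    [0.07,[0,0,-0.1733],[0,0,0]],
    [0.02,[0,0,-0.1733],[0,0,0]],
    [0.02,[0,0,-0.1733],[0,0,0]],
    [0.02,[0,0,-0.1733],[0,0,0]],
    [0.02,[0,0,-0.1733],[0,0,0]],
    [0.02,[0,0,-0.1733],[0,0,0]],
    [0.02,[0,0,-0.1733],[0,0,0]],
    [0.02,[0,0,-0.1733],[0,0,0]],
  ],
  grip_force=20,
)

```text
time: 3.53
ee_pos: [0.5417, 0.1722, 0.0456]
tcp_rot: [1.999, 2.423, 0.0]
force: [-0.2, 0.2, 2.7]
gripper_width: 0.0297
gripper_force: 20.0
```

In the tool's units: -0.444 m / 0.75 = -0.592, -0.028 m / 0.75 = -0.0373, -14 degrees / 180 = -0.0778.

Request:
servo_tool(
  increments=[
    [0.02,[0,0,0.0133],[0,0,0]],
    [0.02,[0,0,0.04],[0,0,0]],
    [0.02,[0,0,0.08],[0,0,0]],
    [0.02,[0,0,0.1133],[0,0,0]],
    [0.02,[0,-0.0133,0.1267],[0,0,0]],
    [0.02,[-0.0027,-0.04,0.1333],[0,0,-0.0056]],
    [0.02,[-0.0053,-0.08,0.1333],[0,0,-0.0111]],
    [0.02,[-0.008,-0.1267,0.1333],[0,0,-0.0167]],
    [0.02,[-0.0107,-0.1733,0.1333],[0,0,-0.0222]],
    [0.02,[-0.0133,-0.22,0.1333],[0,0,-0.0333]],
    [0.02,[-0.0173,-0.2667,0.1333],[0,0,-0.0389]],
    [0.02,[-0.02,-0.3133,0.1333],[0,0,-0.0444]],
    [0.02,[-0.0227,-0.36,0.1333],[0,0,-0.05]],
    [0.02,[-0.0253,-0.4067,0.1333],[0,0,-0.0556]],
    [0.02,[-0.028,-0.4533,0.1333],[0,0,-0.0611]],
    [0.02,[-0.032,-0.5,0.1333],[0,0,-0.0667]],
    [0.02,[-0.0347,-0.54,0.1333],[0,0,-0.0722]],
    [0.02,[-0.0373,-0.5733,0.1333],[0,0,-0.0778]],
    [0.02,[-0.0373,-0.592,0.1333],[0,0,-0.0778]],
    [0.02,[-0.0373,-0.592,0.1333],[0,0,-0.0778]],
  ],
)

```text
time: 5.2
ee_pos: [0.5128, -0.2743, 0.1449]
tcp_rot: [-2.282, -2.159, 0.001]
force: [-0.3, 0.3, -0.5]
gripper_width: 0.0297
gripper_force: 20.0
```

```bash
python3 - <<'E'
from h import *
a=viewer.read_camera("top");b=viewer.read_camera("side")
cv2.imwrite("pics/c1.png",cv2.resize(np.vstack([a["frame"][120:240,220:440],b["frame"][60:240,170:390]])[:,:,::-1],None,fx=2,fy=2))
print(telemetry.get_state()["ee_pos"],telemetry.get_state()["gripper_width"])
E
```

```text
[ 0.51340916 -0.27154759  0.14503951] 0.029503580281364544
```

View pics/c1.png

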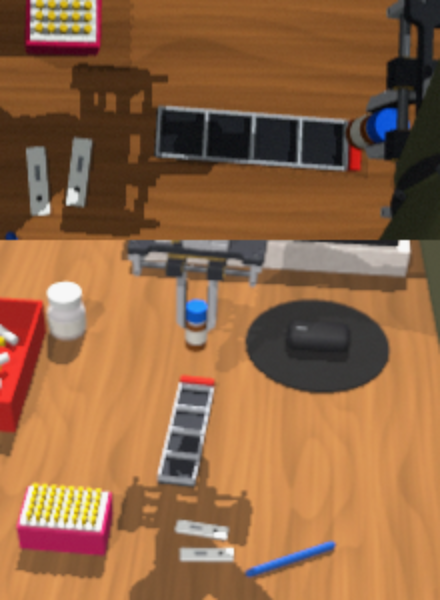

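Request:
servo_tool(
  increments=[
    [0.02,[0,0,-0.0267],[0,0,0]],
    [0.02,[0,0,-0.06],[0,0,0]],
    [0.02,[0,0,-0.0933],[0,0,0]],
    [0.02,[0,0,-0.1133],[0,0,0]],
    [0.02,[0,0,-0.1267],[0,0,0]],
    [0.02,[0,0,-0.1347],[0,0,0]],
    [0.02,[0,0,-0.1387],[0,0,0]],
    [0.02,[0,0,-0.1387],[0,0,0]],
    [0.02,[0,0,-0.1387],[0,0,0]],
    [0.04,[0,0,-0.1387],[0,0,0]],
    [0.07,[0,0,-0.1387],[0,0,0]],
    [0.07,[0,0,-0.1387],[0,0,0]],
    [0.07,[0,0,-0.1387],[0,0,0]],
    [0.07,[0,0,-0.1387],[0,0,0]],
    [0.07,[0,0,-0.1067],[0,0,0]],
    [0.07,[0,0,-0.0533],[0,0,0]],
    [0.07,[0,0,0],[0,0,0]],
    [0.07,[0,0,0.0267],[0,0,0]],
  ],
)

```text
time: 6.8
ee_pos: [0.5146, -0.2725, 0.1704]
tcp_rot: [2.276, 2.158, 0.002]
force: [0.3, 0.5, 0.5]
gripper_width: 0.0699
gripper_force: 0.0
```

In the tool's units: 0.491 m / 0.75 = 0.6547, 0.019 m / 0.75 = 0.0253, 14 degrees / 180 = 0.0778.

Request:
servo_tool(
  increments=[
    [0.07,[0.0253,0.6547,0],[0,0,0.0778]],
    [0.07,[0.0253,0.6547,0],[0,0,0.0778]],
    [0.07,[0.0253,0.6547,0],[0,0,0.0778]],
    [0.07,[0.0253,0.6547,0],[0,0,0.0778]],
    [0.07,[0.0253,0.6547,0],[0,0,0.0778]],
    [0.07,[0.0253,0.6547,0],[0,0,0.0778]],
    [0.07,[0.0253,0.6547,0],[0,0,0.0778]],
    [0.07,[0.0253,0.6547,0],[0,0,0.0778]],
    [0.07,[0.0253,0.6547,0],[0,0,0.0778]],
    [0.07,[0.0253,0.6547,0],[0,0,0.0778]],
    [0.07,[0.0253,0.6547,0],[0,0,0.0778]],
    [0.07,[0.0253,0.6547,0],[0,0,0.0778]],
    [0.07,[0.0253,0.6547,0],[0,0,0.0778]],
    [0.07,[0.0253,0.6547,0],[0,0,0.0778]],
    [0.07,[0.0253,0.6547,0],[0,0,0.0778]],
    [0.07,[0.0253,0.6547,0],[0,0,0.0778]],
  ],
)

```text
time: 8.13
ee_pos: [0.5328, 0.2179, 0.1655]
tcp_rot: [2.001, 2.422, -0.0]
force: [1.0, 0.1, -0.2]
gripper_width: 0.07
gripper_force: 0.0
```

```bash
cat > look.py <<'E'
from h import *
p=viewer.read_camera("top");X=cloud(p);hsv=cv2.cvtColor(p["frame"],cv2.COLOR_RGB2HSV);H,S=hsv[...,0],hsv[...,1]
z=X[...,2]; top=(z>.06)&(z<.09)&(X[...,0]>.46)&(X[...,0]<.58)
R=np.array([.518,-.1984]); ey=np.array([-.0541,-.9985]); ex=np.array([.9985,-.0541])
for c,(a,b) in dict(purple=(125,155),green=(50,85),yellow=(20,35),blue=(100,120)).items():
    n,l,st,_=cv2.connectedComponentsWithStats((top&(H>=a)&(H<=b)&(S>90)).astype(np.uint8))
    for i in range(1,n):
        if st[i,4]>60:
            P=X[l==i]; P=P[P[:,2]>np.percentile(P[:,2],60)-.004]; m=(P.min(0)+P.max(0))/2
            print(c,st[i,4],m.round(4),"top z",np.median(P[:,2]).round(4),"size",np.ptp(P,0).round(3),"rackxy",(np.array([ex,ey])@(m[:2]-R)).round(4))
print(telemetry.get_state()["ee_pos"].round(4))
E
python3 look.py
```

```text
yellow 223 [0.5343 0.2196 0.0807] top z 0.0809 size [0.028 0.028 0.007] rackxy [-0.0063 -0.4183]
blue 212 [ 0.5149 -0.2715  0.0763] top z 0.0759 size [0.028 0.028 0.007] rackxy [0.0008 0.0731]
[0.5329 0.2179 0.1656]
```

In the tool's units: -0.12 m / 0.75 = -0.16, -0.11 m / 0.75 = -0.1467.

Request:
servo_tool(
  increments=[
    [0.07,[0,0.0013,-0.04],[0,0,0]],
    [0.07,[0,0.0013,-0.08],[0,0,0]],
    [0.07,[0,0.0013,-0.12],[0,0,0]],
    [0.07,[0,0.0013,-0.1467],[0,0,0]],
    [0.07,[0,0.0013,-0.16],[0,0,0]],
    [0.07,[0,0.0013,-0.16],[0,0,0]],
    [0.07,[0,0.0013,-0.16],[0,0,0]],
    [0.02,[0,0.0013,-0.16],[0,0,0]],
    [0.02,[0,0.0013,-0.16],[0,0,0]],
    [0.02,[0,0.0013,-0.16],[0,0,0]],
    [0.02,[0,0.0013,-0.16],[0,0,0]],
    [0.02,[0,0.0013,-0.16],[0,0,0]],
    [0.02,[0,0.0013,-0.16],[0,0,0]],
    [0.02,[0,0.0013,-0.16],[0,0,0]],
  ],
)

```text
time: 9.35
ee_pos: [0.5327, 0.2202, 0.0456]
tcp_rot: [1.999, 2.423, 0.0]
force: [-0.3, -0.4, 2.1]
gripper_width: 0.0297
gripper_force: 20.0
```

Yellow goes to (.5165, -.223): delta (-0.016, -0.443).

In the tool's units: -0.443 m / 0.75 = -0.5907, -0.016 m / 0.75 = -0.0213, -14 degrees / 180 = -0.0778.

Request:
servo_tool(
  increments=[
    [0.02,[0,0,0.0133],[0,0,0]],
    [0.02,[0,0,0.04],[0,0,0]],
    [0.02,[0,0,0.08],[0,0,0]],
    [0.02,[0,0,0.1133],[0,0,0]],
    [0.02,[0,-0.0133,0.1267],[0,0,0]],
    [0.02,[-0.0013,-0.04,0.1333],[0,0,-0.0056]],
    [0.02,[-0.0027,-0.08,0.1333],[0,0,-0.0111]],
    [0.02,[-0.004,-0.1267,0.1333],[0,0,-0.0167]],
    [0.02,[-0.0053,-0.1733,0.1333],[0,0,-0.0222]],
    [0.02,[-0.008,-0.22,0.1333],[0,0,-0.0333]],
    [0.02,[-0.0093,-0.2667,0.1333],[0,0,-0.0389]],
    [0.02,[-0.0107,-0.3133,0.1333],[0,0,-0.0444]],
    [0.02,[-0.0133,-0.36,0.1333],[0,0,-0.05]],
    [0.02,[-0.0147,-0.4067,0.1333],[0,0,-0.0556]],
    [0.02,[-0.016,-0.4533,0.1333],[0,0,-0.0611]],
    [0.02,[-0.0187,-0.5,0.1333],[0,0,-0.0667]],
    [0.02,[-0.02,-0.54,0.1333],[0,0,-0.0722]],
    [0.02,[-0.0213,-0.5733,0.1333],[0,0,-0.0778]],
    [0.02,[-0.0213,-0.5907,0.1333],[0,0,-0.0778]],
    [0.02,[-0.0213,-0.5907,0.1333],[0,0,-0.0778]],
  ],
)

```text
time: 11.02
ee_pos: [0.5159, -0.2251, 0.145]
tcp_rot: [-2.282, -2.159, 0.001]
force: [-0.2, -0.0, -0.7]
gripper_width: 0.0295
gripper_force: 20.0
```

In the tool's units: -0.104 m / 0.75 = -0.1387, -0.101 m / 0.75 = -0.1347.

Request:
servo_tool(
  increments=[
    [0.02,[0,0,-0.0267],[0,0,0]],
    [0.02,[0,0,-0.06],[0,0,0]],
    [0.02,[0,0,-0.0933],[0,0,0]],
    [0.02,[0,0,-0.1133],[0,0,0]],
    [0.02,[0,0,-0.1267],[0,0,0]],
    [0.02,[0,0,-0.1347],[0,0,0]],
    [0.02,[0,0,-0.1387],[0,0,0]],
    [0.02,[0,0,-0.1387],[0,0,0]],
    [0.02,[0,0,-0.1387],[0,0,0]],
    [0.04,[0,0,-0.1387],[0,0,0]],
    [0.07,[0,0,-0.1387],[0,0,0]],
    [0.07,[0,0,-0.1387],[0,0,0]],
    [0.07,[0,0,-0.1387],[0,0,0]],
    [0.07,[0,0,-0.1387],[0,0,0]],
    [0.07,[0,0,-0.1067],[0,0,0]],
    [0.07,[0,0,-0.0533],[0,0,0]],
    [0.07,[0,0,0],[0,0,0]],
    [0.07,[0,0,0.0267],[0,0,0]],
  ],
)

```text
time: 12.52
ee_pos: [0.5176, -0.2234, 0.1703]
tcp_rot: [2.276, 2.158, 0.003]
force: [1.5, -0.4, -0.2]
gripper_width: 0.0699
gripper_force: 0.0
```

In the tool's units: 0.4895 m / 0.75 = 0.6527, 0.0075 m / 0.75 = 0.01, 14 degrees / 180 = 0.0778.

Request:
servo_tool(
  increments=[
    [0.07,[0.01,0.6527,0],[0,0,0.0778]],
    [0.07,[0.01,0.6527,0],[0,0,0.0778]],
    [0.07,[0.01,0.6527,0],[0,0,0.0778]],
    [0.07,[0.01,0.6527,0],[0,0,0.0778]],
    [0.07,[0.01,0.6527,0],[0,0,0.0778]],
    [0.07,[0.01,0.6527,0],[0,0,0.0778]],
    [0.07,[0.01,0.6527,0],[0,0,0.0778]],
    [0.07,[0.01,0.6527,0],[0,0,0.0778]],
    [0.07,[0.01,0.6527,0],[0,0,0.0778]],
    [0.07,[0.01,0.6527,0],[0,0,0.0778]],
    [0.07,[0.01,0.6527,0],[0,0,0.0778]],
    [0.07,[0.01,0.6527,0],[0,0,0.0778]],
    [0.07,[0.01,0.6527,0],[0,0,0.0778]],
    [0.07,[0.01,0.6527,0],[0,0,0.0778]],
    [0.07,[0.01,0.6527,0],[0,0,0.0778]],
    [0.07,[0.01,0.6527,0],[0,0,0.0778]],
  ],
)

```text
time: 13.85
ee_pos: [0.5244, 0.2655, 0.1655]
tcp_rot: [2.001, 2.422, -0.0]
force: [-0.7, -0.4, 0.9]
gripper_width: 0.0703
gripper_force: 0.0
```

```bash
python3 look.py
```

```text
green 233 [0.5244 0.2671 0.0807] top z 0.0809 size [0.027 0.029 0.007] rackxy [-0.0188 -0.4652]
yellow 215 [ 0.5186 -0.2227  0.076 ] top z 0.076 size [0.029 0.029 0.007] rackxy [0.0019 0.0242]
blue 208 [ 0.5149 -0.2714  0.0759] top z 0.0759 size [0.027 0.029 0.008] rackxy [0.0009 0.073 ]
[0.5244 0.2655 0.1656]
```

In the tool's units: -0.12 m / 0.75 = -0.16, -0.11 m / 0.75 = -0.1467.

Request:
servo_tool(
  increments=[
    [0.07,[0,0.0013,-0.04],[0,0,0]],
    [0.07,[0,0.0013,-0.08],[0,0,0]],
    [0.07,[0,0.0013,-0.12],[0,0,0]],
    [0.07,[0,0.0013,-0.1467],[0,0,0]],
    [0.07,[0,0.0013,-0.16],[0,0,0]],
    [0.07,[0,0.0013,-0.16],[0,0,0]],
    [0.07,[0,0.0013,-0.16],[0,0,0]],
    [0.02,[0,0.0013,-0.16],[0,0,0]],
    [0.02,[0,0.0013,-0.16],[0,0,0]],
    [0.02,[0,0.0013,-0.16],[0,0,0]],
    [0.02,[0,0.0013,-0.16],[0,0,0]],
    [0.02,[0,0.0013,-0.16],[0,0,0]],
    [0.02,[0,0.0013,-0.16],[0,0,0]],
    [0.02,[0,0.0013,-0.16],[0,0,0]],
  ],
)

```text
time: 15.07
ee_pos: [0.5242, 0.2676, 0.0455]
tcp_rot: [1.999, 2.423, 0.0]
force: [-0.2, 0.1, 0.8]
gripper_width: 0.0297
gripper_force: 20.0
```

Green goes to (.5187, -.174): delta (-0.0055, -0.4415).

In the tool's units: -0.4415 m / 0.75 = -0.5887, -0.0055 m / 0.75 = -0.0073, -14 degrees / 180 = -0.0778.

Request:
servo_tool(
  increments=[
    [0.02,[0,0,0.0133],[0,0,0]],
    [0.02,[0,0,0.04],[0,0,0]],
    [0.02,[0,0,0.08],[0,0,0]],
    [0.02,[0,0,0.1133],[0,0,0]],
    [0.02,[0,-0.0133,0.1267],[0,0,0]],
    [0.02,[0,-0.04,0.1333],[0,0,-0.0056]],
    [0.02,[0,-0.08,0.1333],[0,0,-0.0111]],
    [0.02,[-0.0013,-0.1267,0.1333],[0,0,-0.0167]],
    [0.02,[-0.0013,-0.1733,0.1333],[0,0,-0.0222]],
    [0.02,[-0.0027,-0.22,0.1333],[0,0,-0.0333]],
    [0.02,[-0.0027,-0.2667,0.1333],[0,0,-0.0389]],
    [0.02,[-0.004,-0.3133,0.1333],[0,0,-0.0444]],
    [0.02,[-0.004,-0.36,0.1333],[0,0,-0.05]],
    [0.02,[-0.0053,-0.4067,0.1333],[0,0,-0.0556]],
    [0.02,[-0.0053,-0.4533,0.1333],[0,0,-0.0611]],
    [0.02,[-0.0067,-0.5,0.1333],[0,0,-0.0667]],
    [0.02,[-0.0067,-0.54,0.1333],[0,0,-0.0722]],
    [0.02,[-0.0073,-0.5733,0.1333],[0,0,-0.0778]],
    [0.02,[-0.0073,-0.5887,0.1333],[0,0,-0.0778]],
    [0.02,[-0.0073,-0.5887,0.1333],[0,0,-0.0778]],
  ],
)

```text
time: 16.73
ee_pos: [0.5179, -0.176, 0.145]
tcp_rot: [-2.282, -2.158, 0.001]
force: [-0.2, 0.7, -0.9]
gripper_width: 0.0299
gripper_force: 20.0
```

In the tool's units: -0.104 m / 0.75 = -0.1387, -0.101 m / 0.75 = -0.1347.

Request:
servo_tool(
  increments=[
    [0.02,[0,0,-0.0267],[0,0,0]],
    [0.02,[0,0,-0.06],[0,0,0]],
    [0.02,[0,0,-0.0933],[0,0,0]],
    [0.02,[0,0,-0.1133],[0,0,0]],
    [0.02,[0,0,-0.1267],[0,0,0]],
    [0.02,[0,0,-0.1347],[0,0,0]],
    [0.02,[0,0,-0.1387],[0,0,0]],
    [0.02,[0,0,-0.1387],[0,0,0]],
    [0.02,[0,0,-0.1387],[0,0,0]],
    [0.04,[0,0,-0.1387],[0,0,0]],
    [0.07,[0,0,-0.1387],[0,0,0]],
    [0.07,[0,0,-0.1387],[0,0,0]],
    [0.07,[0,0,-0.1387],[0,0,0]],
    [0.07,[0,0,-0.1387],[0,0,0]],
    [0.07,[0,0,-0.1067],[0,0,0]],
    [0.07,[0,0,-0.0533],[0,0,0]],
    [0.07,[0,0,0],[0,0,0]],
    [0.07,[0,0,0.0267],[0,0,0]],
  ],
)

```text
time: 18.23
ee_pos: [0.5196, -0.1743, 0.1702]
tcp_rot: [2.277, 2.158, 0.003]
force: [0.2, -0.1, 0.9]
gripper_width: 0.0703
gripper_force: 0.0
```

In the tool's units: 0.4885 m / 0.75 = 0.6513, -0.0035 m / 0.75 = -0.0047, 14 degrees / 180 = 0.0778.

Request:
servo_tool(
  increments=[
    [0.07,[-0.0047,0.6513,0],[0,0,0.0778]],
    [0.07,[-0.0047,0.6513,0],[0,0,0.0778]],
    [0.07,[-0.0047,0.6513,0],[0,0,0.0778]],
    [0.07,[-0.0047,0.6513,0],[0,0,0.0778]],
    [0.07,[-0.0047,0.6513,0],[0,0,0.0778]],
    [0.07,[-0.0047,0.6513,0],[0,0,0.0778]],
    [0.07,[-0.0047,0.6513,0],[0,0,0.0778]],
    [0.07,[-0.0047,0.6513,0],[0,0,0.0778]],
    [0.07,[-0.0047,0.6513,0],[0,0,0.0778]],
    [0.07,[-0.0047,0.6513,0],[0,0,0.0778]],
    [0.07,[-0.0047,0.6513,0],[0,0,0.0778]],
    [0.07,[-0.0047,0.6513,0],[0,0,0.0778]],
    [0.07,[-0.0047,0.6513,0],[0,0,0.0778]],
    [0.07,[-0.0047,0.6513,0],[0,0,0.0778]],
    [0.07,[-0.0047,0.6513,0],[0,0,0.0778]],
    [0.07,[-0.0047,0.6513,0],[0,0,0.0778]],
  ],
)

```text
time: 19.57
ee_pos: [0.5154, 0.3135, 0.1655]
tcp_rot: [2.001, 2.422, -0.0]
force: [0.3, -0.8, -0.0]
gripper_width: 0.0699
gripper_force: 0.0
```

```bash
python3 look.py
```

```text
purple 244 [0.5127 0.3173 0.0808] top z 0.0808 size [0.028 0.03  0.007] rackxy [-0.0332 -0.5146]
green 205 [ 0.5202 -0.1735  0.0762] top z 0.0758 size [0.027 0.028 0.007] rackxy [ 0.0009 -0.0249]
yellow 216 [ 0.5185 -0.2232  0.0755] top z 0.0758 size [0.029 0.03  0.007] rackxy [0.0018 0.0247]
blue 212 [ 0.5148 -0.272   0.0757] top z 0.0761 size [0.027 0.029 0.007] rackxy [0.0008 0.0736]
[0.5155 0.3134 0.1656]
```

Adjust by (-0.002, +0.003) for purple.

In the tool's units: -0.12 m / 0.75 = -0.16, -0.03 m / 0.75 = -0.04.

Request:
servo_tool(
  increments=[
    [0.07,[-0.0027,0.004,-0.04],[0,0,0]],
    [0.07,[-0.0027,0.004,-0.08],[0,0,0]],
    [0.07,[-0.0027,0.004,-0.12],[0,0,0]],
    [0.07,[-0.0027,0.004,-0.1467],[0,0,0]],
    [0.07,[-0.0027,0.004,-0.16],[0,0,0]],
    [0.07,[-0.0027,0.004,-0.16],[0,0,0]],
    [0.07,[-0.0027,0.004,-0.16],[0,0,0]],
    [0.02,[-0.0027,0.004,-0.16],[0,0,0]],
    [0.02,[-0.0027,0.004,-0.16],[0,0,0]],
    [0.02,[-0.0027,0.004,-0.16],[0,0,0]],
    [0.02,[-0.0027,0.004,-0.16],[0,0,0]],
    [0.02,[-0.0027,0.004,-0.16],[0,0,0]],
    [0.02,[-0.0027,0.004,-0.16],[0,0,0]],
    [0.02,[-0.0027,0.004,-0.16],[0,0,0]],
  ],
)

```text
time: 20.78
ee_pos: [0.5132, 0.3176, 0.0455]
tcp_rot: [1.999, 2.423, 0.0]
force: [0.1, -0.2, 1.6]
gripper_width: 0.0296
gripper_force: 20.0
```

Purple goes to (.5215, -.125): delta (+0.008, -0.4425).

In the tool's units: -0.4425 m / 0.75 = -0.59, 0.008 m / 0.75 = 0.0107, -14 degrees / 180 = -0.0778.

Request:
servo_tool(
  increments=[
    [0.02,[0,0,0.0133],[0,0,0]],
    [0.02,[0,0,0.04],[0,0,0]],
    [0.02,[0,0,0.08],[0,0,0]],
    [0.02,[0,0,0.1133],[0,0,0]],
    [0.02,[0,-0.0133,0.1267],[0,0,0]],
    [0.02,[0,-0.04,0.1333],[0,0,-0.0056]],
    [0.02,[0.0013,-0.08,0.1333],[0,0,-0.0111]],
    [0.02,[0.0027,-0.1267,0.1333],[0,0,-0.0167]],
    [0.02,[0.0027,-0.1733,0.1333],[0,0,-0.0222]],
    [0.02,[0.004,-0.22,0.1333],[0,0,-0.0333]],
    [0.02,[0.0053,-0.2667,0.1333],[0,0,-0.0389]],
    [0.02,[0.0053,-0.3133,0.1333],[0,0,-0.0444]],
    [0.02,[0.0067,-0.36,0.1333],[0,0,-0.05]],
    [0.02,[0.008,-0.4067,0.1333],[0,0,-0.0556]],
    [0.02,[0.008,-0.4533,0.1333],[0,0,-0.0611]],
    [0.02,[0.0093,-0.5,0.1333],[0,0,-0.0667]],
    [0.02,[0.0093,-0.54,0.1333],[0,0,-0.0722]],
    [0.02,[0.0107,-0.5733,0.1333],[0,0,-0.0778]],
    [0.02,[0.0107,-0.59,0.1333],[0,0,-0.0778]],
    [0.02,[0.0107,-0.59,0.1333],[0,0,-0.0778]],
  ],
)

```text
time: 22.45
ee_pos: [0.5205, -0.1271, 0.1451]
tcp_rot: [-2.282, -2.158, 0.001]
force: [-0.1, 0.2, -0.7]
gripper_width: 0.0296
gripper_force: 20.0
```

In the tool's units: 0.11 m / 0.75 = 0.1467, -0.104 m / 0.75 = -0.1387.

Request:
servo_tool(
  increments=[
    [0.02,[0,0,-0.0267],[0,0,0]],
    [0.02,[0,0,-0.06],[0,0,0]],
    [0.02,[0,0,-0.0933],[0,0,0]],
    [0.02,[0,0,-0.1133],[0,0,0]],
    [0.02,[0,0,-0.1267],[0,0,0]],
    [0.02,[0,0,-0.1347],[0,0,0]],
    [0.02,[0,0,-0.1387],[0,0,0]],
    [0.02,[0,0,-0.1387],[0,0,0]],
    [0.02,[0,0,-0.1387],[0,0,0]],
    [0.04,[0,0,-0.1387],[0,0,0]],
    [0.07,[0,0,-0.1387],[0,0,0]],
    [0.07,[0,0,-0.1387],[0,0,0]],
    [0.07,[0,0,-0.1387],[0,0,0]],
    [0.07,[0,0,-0.1387],[0,0,0]],
    [0.07,[0,0,-0.1067],[0,0,0]],
    [0.07,[0,0,-0.0533],[0,0,0]],
    [0.07,[0,0,0],[0,0,0]],
    [0.07,[0,0.04,0.0267],[0,0,0]],
    [0.07,[0,0.0933,0.0267],[0,0,0]],
    [0.07,[0,0.1467,0.0267],[0,0,0]],
  ],
)

```text
time: 24.12
ee_pos: [0.5215, -0.0141, 0.1671]
tcp_rot: [2.28, 2.157, 0.003]
force: [0.4, 0.5, -1.1]
gripper_width: 0.0697
gripper_force: 0.0
```

In the tool's units: 0.2 m / 0.75 = 0.2667.

Request:
servo_tool(
  increments=[
    [0.07,[0,0.2667,0],[0,0,0]],
    [0.07,[0,0.2667,0],[0,0,0]],
    [0.07,[0,0.2667,0],[0,0,0]],
    [0.07,[0,0.2667,0],[0,0,0]],
    [0.07,[0,0.2667,0],[0,0,0]],
    [0.07,[0,0.2667,0],[0,0,0]],
    [0.07,[0,0.2667,0],[0,0,0]],
    [0.07,[0,0.2667,0],[0,0,0]],
    [0.07,[0,0.2667,0],[0,0,0]],
  ],
)

```text
time: 24.87
ee_pos: [0.5213, 0.184, 0.1655]
tcp_rot: [2.281, 2.16, -0.0]
force: [-1.0, -0.5, 0.8]
gripper_width: 0.0696
gripper_force: 0.0
```

```bash
python3 look.py; python3 -c "
from h import *
save(viewer.read_camera('top'),'end.png')"
```

```text
purple 200 [ 0.5228 -0.1248  0.0756] top z 0.0761 size [0.027 0.029 0.006] rackxy [ 0.0008 -0.0737]
green 205 [ 0.5202 -0.1736  0.0765] top z 0.076 size [0.027 0.028 0.008] rackxy [ 0.0008 -0.0249]
yellow 216 [ 0.5187 -0.2227  0.0758] top z 0.0761 size [0.03  0.029 0.007] rackxy [0.002  0.0242]
blue 211 [ 0.5149 -0.2719  0.0757] top z 0.076 size [0.027 0.03  0.007] rackxy [0.0009 0.0736]
[0.5213 0.1839 0.1655]
```

View pics/end.png

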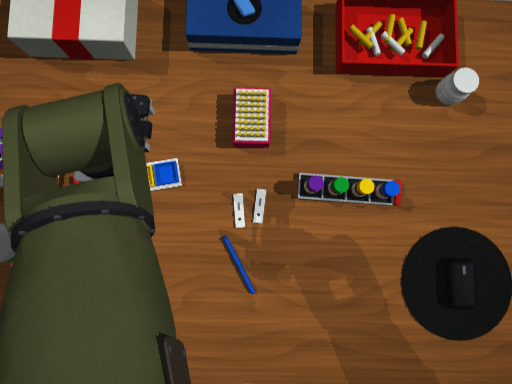

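The picture shows all four bottles upright in the rack: purple at (315,184), green (341,186), yellow (366,187) and blue (391,189), with blue beside the red block. The gripper is well clear of them.

```bash
python3 -c "
from station import arm
print(arm.close_job())"
```

```text
the job is handed in; nothing more can be done
None
```

I moved all four bottles into the rack in reverse order and handed the job in. My last measurement put each one upright, released, within about 2 mm of its pocket centre and at the right height. The judge's result was not shown.

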